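Aim the reader arm at the tall module and start the test

ROBOT

A 6-joint arm with a two-finger parallel gripper is mounted at the origin on the work surface. World frame = base frame: x ahead of the robot, y to its left, z up, the work surface at z = 0. Lengths are in m, angles in degrees, forces in N, time in s.
With the tool pointing down it reaches from about 0.4 to 0.825 m from the base axis. Payload 7 kg.
Tool frame: the origin (TCP) lies at the very end of the fingers, on their centre line; the grasp point (between the pads) lies 19 mm behind it; x points along the fingers, y is the direction in which the jaws open and shut, and the axes are right-handed (so a half turn about x gives the same grasp; the last joint's range is limited). The gripper opens to 88 mm and grips with 3 to 60 N. Pads are 19 mm wide; open, the fingers measure 130 mm over their backs; the gripper's body (78 mm by 193 mm) begins 47 mm behind the grasp point.
Start: joints at [86.637, 20.546, 0.682, 0, -70.136, -16.507], TCP at [0.229, 0.635, 0.227] pointing down, gripper open.
Joint ranges: [-176.03, 176.03], [-82.01, 121.73], [-58.28, 71.71], [-173.87, 95.51], [-174.79, -0.11], [-173.66, 173.66]. Speed limits (degrees/s): [136.94, 136.94, 172.46, 180, 180, 180].

INTERFACE

Orientations are given as [roll, pitch, yaw] about the fixed x, y, z axes, in that order (R = Rz(yaw) Ry(pitch) Rx(roll)).
In Python, from plant import monitor, eyes, ticket gives the robot as it stands. The module is installed in compiled form; this text tells all that it offers.
- The arm moves only by the shell command python3 -m crank 'ROWS'. ROWS is JSON, a list of rows, each an object with "linear": the shift along the world's x, y, z in units of 60 mm (1.0 is 60 mm), a list of three; "rot": the turn, a rotation vector about the world's x, y, z in units of 5 degrees (1.0 is 5 degrees), a list of three; "hand": the opening, from 0 (shut) to 1 (fully open). In form: [{"linear": [tx, ty, tz], "rot": [ax, ay, az], "hand": hand}, ...]. A call has 1 to 20 rows; each row shifts and turns the pose as measured when the row begins; what a row does not reach is not made up. A row lasts 1/8 s, in which the tool goes at most 62.5 mm and 10.7 degrees, less where a joint would pass 70% of its speed; a pose out of reach is approached as far as the arm can. A call is refused whole if a number of a shift passes 1 or a number of a turn 1, either way. A call with a gripper value outside its range is refused whole. The fingers move at their own pace and stop on an object; the grip force is fixed at half the most. Time passes only in rows, so rows that do not move let the fingers close. It gives the time, the measured TCP pose, the force and the opening at its end, in the units of the state.
- monitor.get_obs(): the state, without advancing time (a new reading comes with each control period).
- eyes.snapshot(name): name is "side" or "top" or "wrist"; returns a dict with "image" (384x512x3 uint8, red, green, blue), "depth" (384x512 float32, m along the optical axis (not along the pixel's ray), 0 where there is no reading), "K" (3x3 intrinsics, pixels), "camera_from_world" (4x4, takes a point from world to camera coordinates); the wrist camera has in their place "hand_eye" (4x4, takes a point from camera to tool coordinates, whose origin is the TCP and whose axes are the tool frame's). Camera axes: x right, y up, looking along -z (the intrinsics and any distortion apply to the point x, -y, -z); pixel columns grow to the right and rows downward; lengths in m; the calibration is good to about 2 mm. A picture is of the moment at which its call begins: read the wrist's pose just before it.
- ticket.close_job(): hands the job in, once; it reports no verdict.
The state is a dict: "clock": time; "joint_pos": joint angles; "qvel": joint speeds; "tau": joint torques, N m; "tool_pos": TCP position; "orientation": TCP orientation; "force": force on the tool from outside, world axes, zero at the start; "moment": the same for the moment, N m; "opening": finger opening in m.
Only numpy, scipy, OpenCV 4.12 (cv2) and the standard library are available. Lean on these libraries where they do the work, as an engineer would, in place of code of your own. Each camera call takes 0.05 s, during which the arm holds its last target.

TASK

On the test bench, push the swing arm of the reader round with one fingertip, gently, until its nose points at the middle of the tall square module, then press the big start button on its box fully down and let it go. Nothing may be gripped, lifted or shifted: the three modules and all the other things stay where they stand, and the arm must still be aimed at the end.

Things in the scene. Friction and masses are not known exactly. Their poses are not given: they have to be found in the camera images.
- swing_arm (a joint): Angle (rad) of the reader's swing arm about its vertical axis, growing anticlockwise seen from above, limits -1.7 and 1.7. It turns with light dry friction (about 0.12 N m), does not spring back, stays where it is left and hardly coasts.
- stand: The reader's fixed stand: round grey foot, 104 mm diameter, 14 mm high, with a 42 mm diameter column up to the arm. Origin under its centre, on the arm's turning axis; its x axis is where the arm points at joint value 0. Its place and heading vary.
- pivot (a point): Point on the arm's vertical turning axis, 68 mm above the table, at mid-height of the arm; its frame turns with the arm: x points along the arm to the nose, z up. The arm is a straight level aluminium bar, 14 mm wide, from 59 to 77 mm above the table, open below; its plain sides run from 25 to 110 mm from the axis. Round the axis is a hub of 25 mm radius, its cap 85 mm above the table.
- nose_tip (a point): Tip of the arm's nose, 154 mm from the axis, 68 mm above the table. From 110 to 140 mm the arm carries a black head 24 mm wide and high (56 to 80 mm above the table), then the pointed steel nose. Behind the axis is only a short steel counterweight, to 48 mm.
- tall_module: The target: loose upright square grey module, 44 x 44 mm in plan with ribs to 46 mm, 90 mm high plus two 6 mm brass studs; 0.2 to 0.4 kg. Origin at the centre of its underside, z up. It stands about 205 mm from the arm's axis in one of three places about 1 rad apart; the other modules have the other two and the arm starts between two places. It must not be moved.
- low_module: Loose square grey module, 44 x 44 mm, only 38 mm high plus 6 mm studs, origin at the centre of its underside. Not the target; leave alone.
- round_module: Loose round grey module, 44 mm diameter, 55 mm high plus a 6 mm stud, origin at the centre of its underside. Not the target; leave alone.
- start_button (a joint): Travel (m) of the start button: 0 up, 0.006 fully down. It goes straight down against a spring, about 2 N to start and 5 N fully down, and comes up again when let go.
- button_top (a point): Centre of the top face of the black start button, 32 mm diameter, 16 mm proud of the top of its fixed grey box (80 x 80 x 34 mm); when up, the top face is 50 mm above the table.
- jar: Loose glass jar with white lid, 48 mm diameter, 75 mm high, origin under its centre. Leave alone.
- tape: Loose black ring (tape core) lying flat, 76 mm diameter, 18 mm high, origin under its centre. Leave alone.
- cap_pot: Small loose aluminium pot, 36 mm diameter, 32 mm high, origin under its centre, between the robot and the stand. Leave alone.
- driver: Loose screwdriver lying on the table, 150 mm long. Leave alone.
There are look-alikes about, which are no part of the job. Of the things that look like the part that bears start_button, take the one that is farthest to the robot's left at the start.

How it is judged:
By the outcome, as a careful person would: the job done as asked, in the order asked, and still so for the second after the job is handed in, with the robot touching nothing.
It also fails if it takes over 58 s, if anything falls off the work surface, if the arm or the gripper's body presses on something with over 40 N, if the wrist force passes 120 N, or if a joint passes its speed limit or range.

## Working session

There is one attempt and no reset: what is moved stays moved. The work goes in short steps, Python scripts to look and compute and a shell command to move; the robot and the scene stay as the last step left them, time stands still between calls to the robot, and variables do not carry over. Pictures are saved under pics/ and viewed, and the job is handed in when it is done.

```bash
mkdir -p pics; cat > h.py <<'E'
import numpy as np, cv2
from plant import monitor, eyes, ticket
def snap(n,f):
    o=monitor.get_obs(); s=eyes.snapshot(n); cv2.imwrite(f'pics/{f}.png',s['image'][:,:,::-1]); np.savez(f'pics/{f}.npz',**{k:v for k,v in s.items()},pos=o['tool_pos'],ori=o['orientation']); return s
E
python3 - <<'E'
from h import *
for n in ['side','top','wrist']:
    s=snap(n,n+'0'); print(n,s['K'].tolist(),{k:np.round(v,3).tolist() for k,v in s.items() if k in('camera_from_world','hand_eye')},s.keys())
print(monitor.get_obs())
E
```

```text
side [[455.79531154607974, 0.0, 258.7851175747101], [0.0, 455.79531154607974, 193.5766560958649], [0.0, 0.0, 1.0]] {'camera_from_world': [[-0.981, -0.196, -0.001, 0.496], [0.139, -0.698, 0.702, -0.212], [-0.139, 0.688, 0.712, -1.28], [0.0, 0.0, 0.0, 1.0]]} dict_keys(['image', 'depth', 'K', 'camera_from_world'])
top [[431.68834173441365, 0.0, 259.42902314009945], [0.0, 431.68834173441365, 192.64141951354046], [0.0, 0.0, 1.0]] {'camera_from_world': [[-0.038, -0.999, -0.003, -0.082], [0.976, -0.038, 0.215, -0.544], [-0.215, 0.005, 0.977, -1.407], [0.0, 0.0, 0.0, 1.0]]} dict_keys(['image', 'depth', 'K', 'camera_from_world'])
wrist [[313.72704910378957, 0.0, 257.9454264062357], [0.0, 313.72704910378957, 187.71950909756893], [0.0, 0.0, 1.0]] {'hand_eye': [[0.0, 0.308, -0.951, -0.158], [1.0, 0.001, 0.001, 0.0], [0.002, -0.951, -0.308, -0.084], [0.0, 0.0, 0.0, 1.0]]} dict_keys(['image', 'depth', 'K', 'hand_eye'])
{'clock': 0.15, 'joint_pos': array([ 8.66349609e+01,  2.05795394e+01,  6.46313397e-01, -1.61283432e-02,
       -7.01348097e+01, -1.65072720e+01]), 'qvel': array([-0.00610606, -0.10284078,  0.10663618,  0.05984703,  0.00599586,
        0.00338401]), 'tau': array([-1.31350065e-03, -5.83276570e+01,  2.93292707e+01,  7.00120434e+00,
        8.82727385e-03, -1.14215825e-04]), 'tool_pos': array([0.22933627, 0.63445802, 0.22586477]), 'orientation': array([  93.94404352,   89.93029457, -105.9337571 ]), 'force': array([-0.21636351,  0.29891656, -0.11185094]), 'moment': array([-0.00059325, -0.01264505,  0.02365348]), 'opening': 0.08792002359730659}
```

View pics/top0.png

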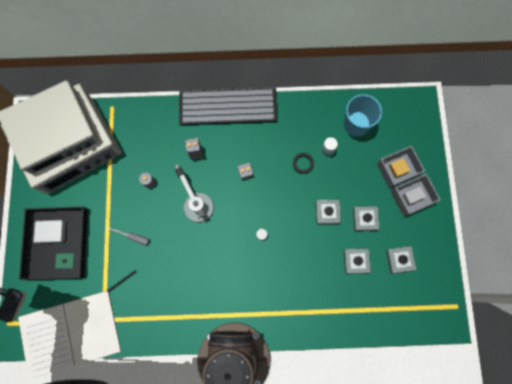

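View pics/side0.png

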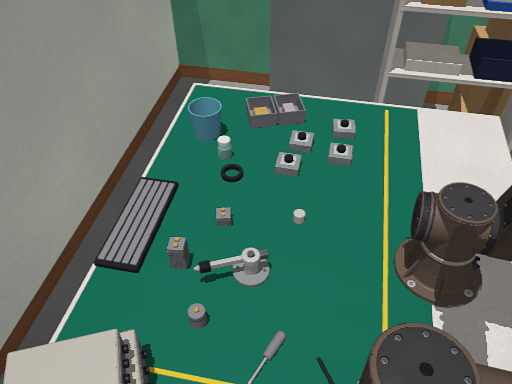

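View pics/wrist0.png

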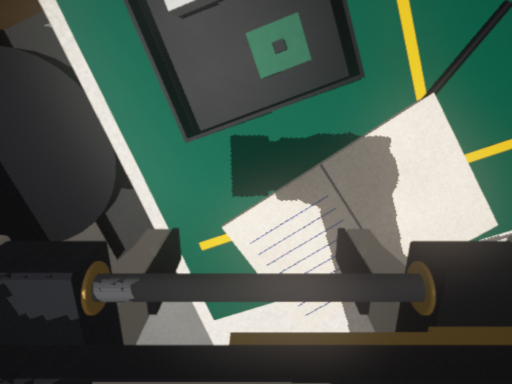

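```bash
cat >> h.py <<'E'
def ray(d,u,v):
    K=d['K'];T=d['camera_from_world'];c=np.array([(u-K[0,2])/K[0,0],-(v-K[1,2])/K[1,1],-1.]);R=T[:3,:3];return -R.T@T[:3,3],R.T@c
def onz(d,u,v,z):
    o,r=ray(d,u,v);return o+r*(z-o[2])/r[2]
def proj(d,p):
    T=d['camera_from_world'];c=T[:3,:3]@np.asarray(p)+T[:3,3];K=d['K'];return np.array([K[0,0]*c[0]/-c[2]+K[0,2],K[1,1]*-c[1]/-c[2]+K[1,2]])
def depthpt(d,u,v):
    o,r=ray(d,u,v);return o+r*d['depth'][int(round(v)),int(round(u))]
def crop(f,u0,v0,u1,v1,k,out):
    im=cv2.imread(f'pics/{f}.png')[v0:v1,u0:u1];cv2.imwrite(f'pics/{out}.png',cv2.resize(im,None,fx=k,fy=k,interpolation=cv2.INTER_CUBIC))
E
python3 - <<'E'
from h import *
d=np.load('pics/top0.npz')
for n,u,v,z in [('tall',193,145,.09),('low',246,170,.038),('round',147,179,.055),('hub',196,203,.085),('nose',179,168,.068),('foot',198,208,0.014),('b1',328,211,.05),('b2',367,217,.05),('b3',358,260,.05),('b4',401,259,.05),('pot',262,234,.032),('jar',330,145,.075),('tape',303,162,.018)]:
    print(n,onz(d,u,v,z).round(3),depthpt(d,u,v).round(3))
crop('top0',130,120,290,250,5,'topc'); crop('side0',150,190,310,340,4,'sidec'); crop('top0',290,180,430,290,5,'topb')
E
```

```text
tall [0.709 0.117 0.09 ] [0.709 0.117 0.088]
low [ 0.628 -0.06   0.038] [ 0.629 -0.059  0.034]
round [0.604 0.281 0.055] [0.605 0.282 0.051]
hub [0.508 0.109 0.085] [0.507 0.108 0.089]
nose [0.635 0.168 0.068] [0.632 0.166 0.08 ]
foot [0.504 0.112 0.014] [0.492 0.103 0.078]
b1 [ 0.47  -0.333  0.05 ] [ 0.47  -0.333  0.048]
b2 [ 0.444 -0.463  0.05 ] [ 0.444 -0.463  0.049]
b3 [ 0.302 -0.42   0.05 ] [ 0.302 -0.421  0.045]
b4 [ 0.3   -0.562  0.05 ] [ 0.3   -0.563  0.046]
pot [ 0.403 -0.107  0.032] [ 0.403 -0.107  0.027]
jar [ 0.695 -0.352  0.075] [ 0.695 -0.352  0.075]
tape [ 0.655 -0.262  0.018] [ 0.662 -0.265 -0.005]
```

View pics/topc.png

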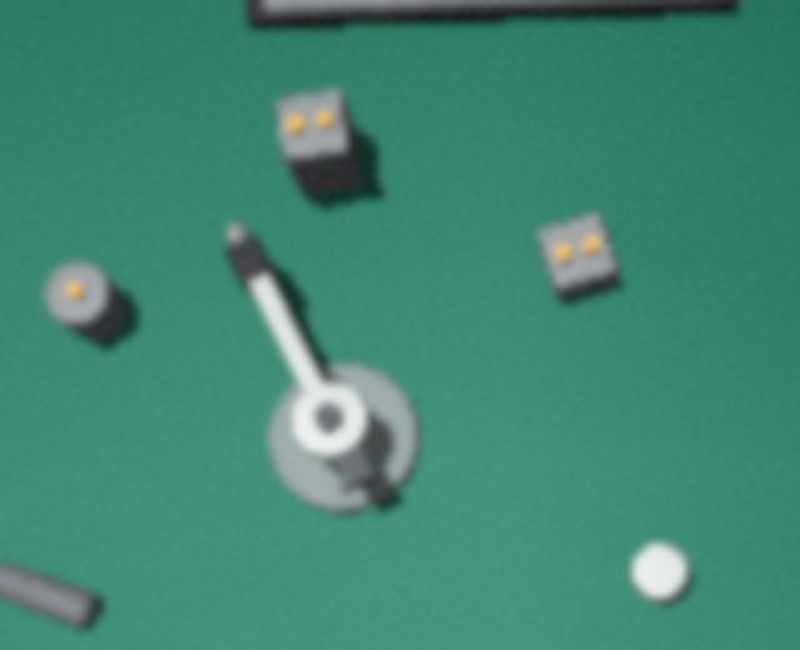

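View pics/sidec.png

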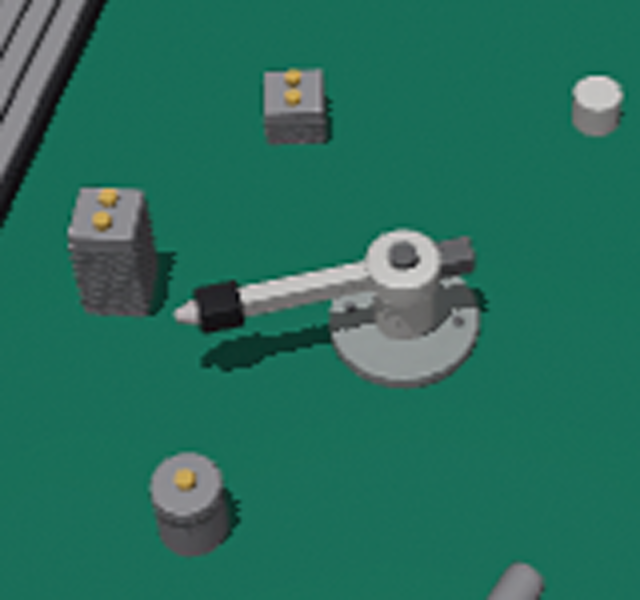

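View pics/topb.png

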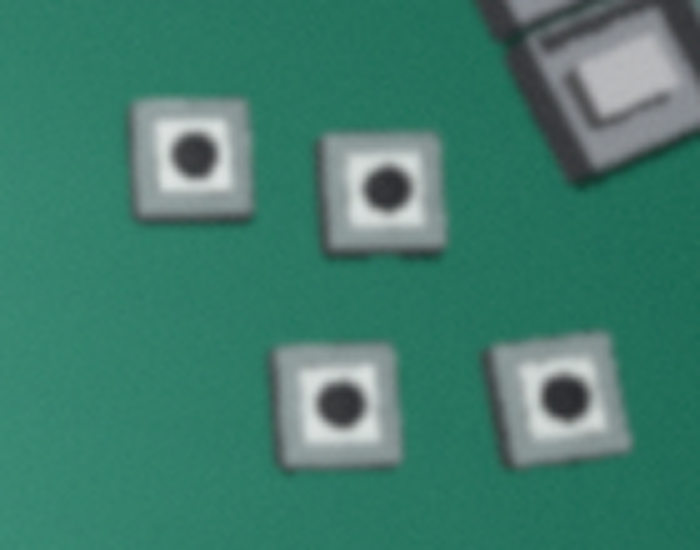

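```bash
cat >> h.py <<'E'
from scipy.spatial.transform import Rotation as Ro
def toolR(o): return Ro.from_euler('xyz',o,degrees=True).as_matrix()
E
python3 - <<'E'
from h import *
o=monitor.get_obs();R=toolR(o['orientation']);print(R.round(3)); print('yaw of jaw axis',np.degrees(np.arctan2(R[1,1],R[0,1])))
t=np.load('pics/top0.npz');s=np.load('pics/side0.npz')
def tri(a,b):
    o1,r1=ray(t,*a);o2,r2=ray(s,*b);A=np.stack([r1,-r2],1);x=np.linalg.lstsq(A,o2-o1,rcond=None)[0];p,q=o1+r1*x[0],o2+r2*x[1];return ((p+q)/2).round(4),np.linalg.norm(p-q).round(4)
# hub cap bolt; nose ; via crops
T=lambda x,y:(130+x/5-.4,120+y/5-.4);S=lambda x,y:(150+x/4-.4,190+y/4-.4)
print('hub',tri(T(330,418),S(403,253)));print('nose',tri(T(234,228),S(178,314)))
print('foot',onz(t,*T(344,438),.014))
print('tall studs',tri(T(295,124),S(102,219)),tri(T(325,119),S(107,197)))
print('tall top corners',[onz(t,*T(*c),.09).round(4) for c in [(275,101),(340,90),(353,150),(291,161)]])
E
```

```text
[[-0.    -0.34  -0.94 ]
 [-0.001 -0.94   0.34 ]
 [-1.     0.001 -0.   ]]
yaw of jaw axis -109.87780353218498
hub (array([0.5066, 0.1098, 0.0862]), np.float64(0.0003))
nose (array([0.644 , 0.1767, 0.0717]), np.float64(0.0012))
foot [0.50674602 0.11073766 0.014     ]
tall studs (array([0.708 , 0.1305, 0.0984]), np.float64(0.0008)) (array([0.7114, 0.1104, 0.0965]), np.float64(0.0007))
tall top corners [array([0.7283, 0.1455, 0.09  ]), array([0.7345, 0.101 , 0.09  ]), array([0.6912, 0.0925, 0.09  ]), array([0.685 , 0.1346, 0.09  ])]
```

```bash
python3 -m crank '[{"linear":[0.4,-0.9,0],"rot":[0,0,0.9],"hand":0},{"linear":[0.4,-0.9,0],"rot":[0,0,0.9],"hand":0},{"linear":[0.5,-0.9,0],"rot":[0,0,0.9],"hand":0},{"linear":[0.5,-0.9,0],"rot":[0,0,0.9],"hand":0},{"linear":[0.6,-0.9,0],"rot":[0,0,0.9],"hand":0},{"linear":[0.8,-0.6,0],"rot":[0,0,0],"hand":0},{"linear":[0.8,-0.6,0],"rot":[0,0,0],"hand":0},{"linear":[0,0,0],"rot":[0,0,0],"hand":0}]'; python3 - <<'E'
from h import *
snap('wrist','w1');o=monitor.get_obs();R=toolR(o['orientation']);print(R.round(3),np.degrees(np.arctan2(R[1,1],R[0,1])),o['opening'],o['force'])
E
```

```text
clock: 1.15
tool_pos: [0.4703, 0.2853, 0.2233]
orientation: [102.4, 89.8, -74.1]
force: [-0.6, -0.2, -0.2]
opening: 0.013
[[ 0.001  0.063 -0.998]
 [-0.004 -0.998 -0.063]
 [-1.     0.004 -0.001]] -86.39752794316371 0.009167159796236318 [ 0.09745056  0.40277503 -0.11953197]
```

View pics/w1.png

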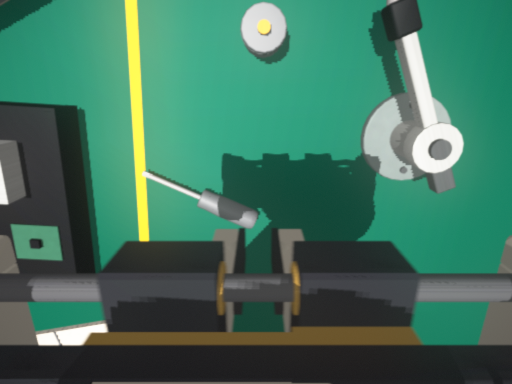

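```bash
python3 -m crank '[{"linear":[0.7,-0.45,0],"rot":[0,0,0],"hand":0},{"linear":[0.7,-0.45,0],"rot":[0,0,0],"hand":0},{"linear":[0.5,-0.4,0],"rot":[0,0,0],"hand":0},{"linear":[0,0,0],"rot":[0,0,0],"hand":0}]'; python3 - <<'E'
from h import *
snap('wrist','w2');snap('top','t2')
E
```

```text
clock: 1.7
tool_pos: [0.5835, 0.2103, 0.2228]
orientation: [87.8, 89.8, -88.3]
force: [-0.2, 1.4, -0.6]
opening: 0.0003
```

View pics/w2.png

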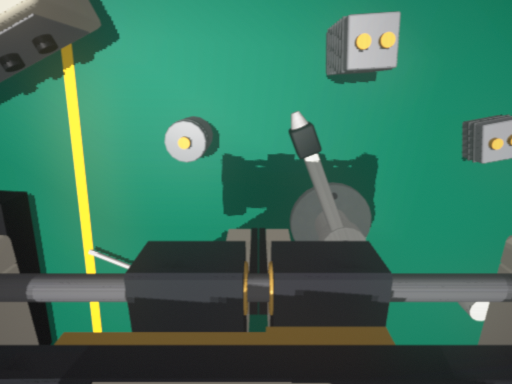

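```bash
cat >> h.py <<'E'
def wz(f,u,v,z):
    d=np.load(f'pics/{f}.npz');K=d['K'];H=d['hand_eye'];R=toolR(d['ori'])
    c=np.array([(u-K[0,2])/K[0,0],-(v-K[1,2])/K[1,1],-1.]);r=R@H[:3,:3]@c;o=R@H[:3,3]+d['pos'];return (o+r*(z-o[2])/r[2]).round(4)
E
python3 - <<'E'
from h import *
print('studs',wz('w2',363,41,.096),wz('w2',388,40,.096),'nose',wz('w2',296,114,.068))
print('tall corners',[wz('w2',*c,.09) for c in [(345,17),(398,13),(399,69),(348,73)]])
print('round',wz('w2',186,141,.055),'finger edge',wz('w2',290,236,.2228),wz('w2',227,236,.2228))
E
```

```text
studs [0.709  0.1308 0.096 ] [0.7112 0.1102 0.096 ] nose [0.6443 0.1766 0.068 ]
tall corners [array([0.7269, 0.147 , 0.09  ]), array([0.7328, 0.1037, 0.09  ]), array([0.69  , 0.0939, 0.09  ]), array([0.6838, 0.1377, 0.09  ])]
round [0.6083 0.2864 0.055 ] finger edge [0.5894 0.1925 0.2228] [0.5871 0.2276 0.2228]
```

```bash
python3 -m crank '[{"linear":[0,0,-0.8],"rot":[0,0,0],"hand":0},{"linear":[0,0,-0.8],"rot":[0,0,0],"hand":0},{"linear":[0,-0.05,-0.7],"rot":[0,0,0],"hand":0},{"linear":[0,0,-0.4],"rot":[0,0,0],"hand":0},{"linear":[0,0,0],"rot":[0,0,0],"hand":0}]'
```

```text
clock: 2.42
tool_pos: [0.5771, 0.2156, 0.0599]
orientation: [-170.9, 89.8, 13.7]
force: [-0.1, 1.0, 0.2]
opening: 0.0
```

```bash
python3 -m crank '[{"linear":[0.05,-0.2,-0.03],"rot":[0,0,0],"hand":0},{"linear":[0.05,-0.15,0],"rot":[0,0,0],"hand":0},{"linear":[0,-0.1,0],"rot":[0,0,0],"hand":0},{"linear":[0,-0.1,0],"rot":[0,0,0],"hand":0},{"linear":[0,-0.08,0],"rot":[0,0,0],"hand":0},{"linear":[0,0,0],"rot":[0,0,0],"hand":0}]'; python3 - <<'E'
from h import *
snap('wrist','w3');snap('side','s3')
E
```

```text
clock: 3.18
tool_pos: [0.585, 0.1773, 0.0631]
orientation: [-158.5, 89.3, 26.2]
force: [0.3, 0.9, -0.5]
opening: 0.0004
```

View pics/w3.png

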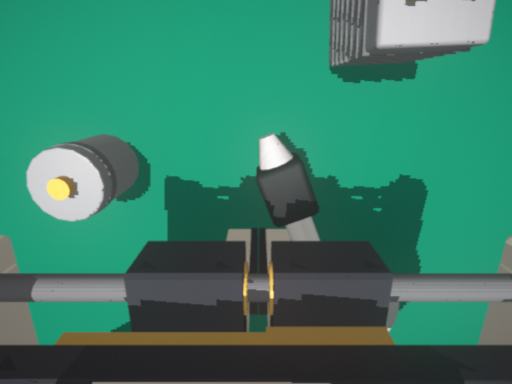

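View pics/s3.png

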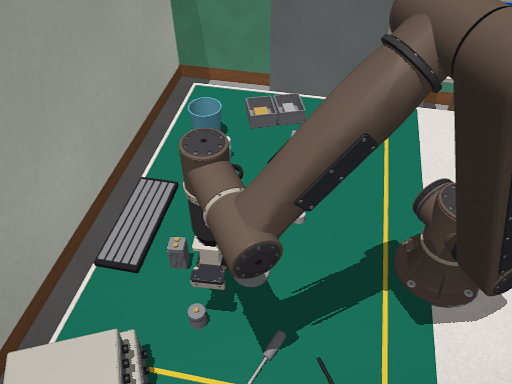

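```bash
python3 -m crank '[{"linear":[-0.02,-0.07,-0.05],"rot":[0,0,0],"hand":0},{"linear":[-0.02,-0.07,-0.03],"rot":[0,0,0],"hand":0},{"linear":[0,-0.07,0],"rot":[0,0,0],"hand":0},{"linear":[0,-0.07,0],"rot":[0,0,0],"hand":0},{"linear":[0,-0.07,0],"rot":[0,0,0],"hand":0},{"linear":[0,-0.07,0],"rot":[0,0,0],"hand":0},{"linear":[0,0,0],"rot":[0,0,0],"hand":0}]'; python3 - <<'E'
from h import *
snap('wrist','w4');R=toolR(monitor.get_obs()['orientation']);print(R.round(3))
E
```

```text
clock: 4.15
tool_pos: [0.5834, 0.152, 0.0581]
orientation: [-157.7, 89.2, 27.0]
force: [0.7, 1.4, 0.0]
opening: 0.0006
[[ 0.012  0.083 -0.996]
 [ 0.006 -0.997 -0.083]
 [-1.    -0.005 -0.012]]
```

View pics/w4.png

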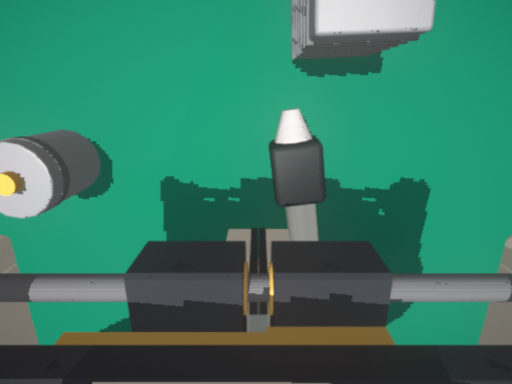

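```bash
python3 - <<'E'
from h import *
n=wz('w4',292,111,.068);P=np.array([.5066,.1102]);print(n,np.degrees(np.arctan2(n[1]-P[1],n[0]-P[0])),np.hypot(*(n[:2]-P)))
print([wz('w4',*c,.09) for c in [(313,37),(429,29)]], 'near top corners')
E
```

```text
[0.6577 0.142  0.068 ] 11.884835900311202 0.15441000615245104
[array([0.6859, 0.1396, 0.09  ]), array([0.692 , 0.0976, 0.09  ])] near top corners
```

```bash
python3 -m crank '[{"linear":[0,-0.07,0],"rot":[0,0,0],"hand":0},{"linear":[0,-0.07,0],"rot":[0,0,0],"hand":0},{"linear":[0,-0.05,0],"rot":[0,0,0],"hand":0},{"linear":[0,0,0],"rot":[0,0,0],"hand":0}]'; python3 - <<'E'
from h import *
snap('wrist','w5');crop('w5',200,0,456,240,3,'w5c')
E
```

```text
clock: 4.7
tool_pos: [0.5837, 0.1402, 0.0583]
orientation: [-157.8, 89.2, 26.9]
force: [1.8, 1.2, 0.6]
opening: 0.0003
```

View pics/w5c.png

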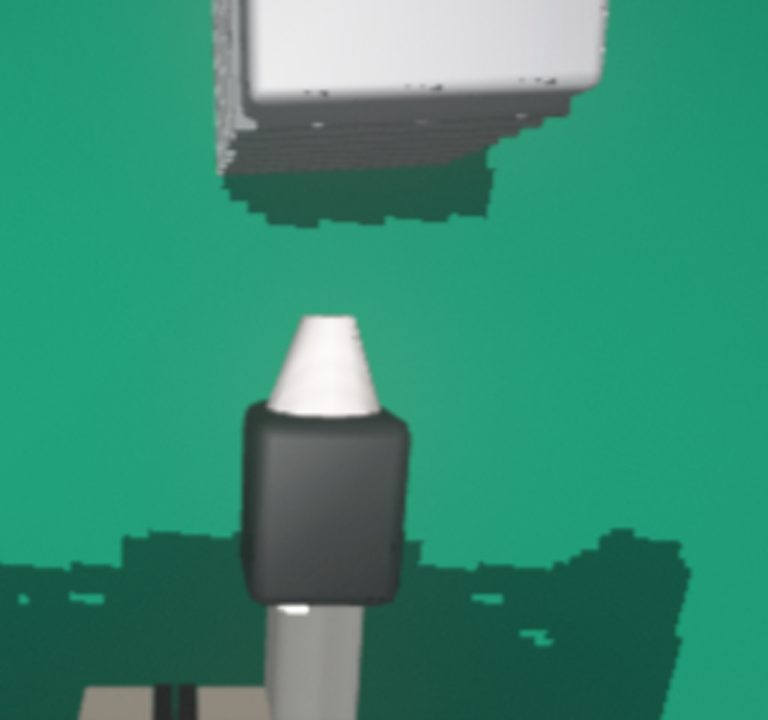

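```bash
python3 - <<'E'
from h import *
P=np.array([.5066,.1102])
a=lambda n:np.degrees(np.arctan2(n[1]-P[1],n[0]-P[0]))
n=wz('w5',200+329/3,317/3,.071);print(n,a(n))
h=wz('w5',200+327/3,480/3,.080);print('head',h,a(h))
c=[wz('w5',200+x/3,y/3,.09) for x,y in [(252,100),(600,82)]];print(c)
E
```

```text
[0.6611 0.1228 0.071 ] 4.662347425535388
head [0.6381 0.1214 0.08  ] 4.868195916849674
[array([0.6867, 0.1386, 0.09  ]), array([0.6921, 0.0964, 0.09  ])]
```

```bash
python3 -m crank '[{"linear":[0,-0.04,0],"rot":[0,0,0],"hand":0},{"linear":[0,-0.005,0],"rot":[0,0,0],"hand":0},{"linear":[0,0,0],"rot":[0,0,0],"hand":0}]'; python3 - <<'E'
from h import *
snap('wrist','w6');crop('w6',200,0,456,240,3,'w6c')
E
```

```text
clock: 5.12
tool_pos: [0.5839, 0.1376, 0.0583]
orientation: [-157.5, 89.2, 27.3]
force: [1.6, 0.8, -0.1]
opening: 0.0006
```

View pics/w6c.png

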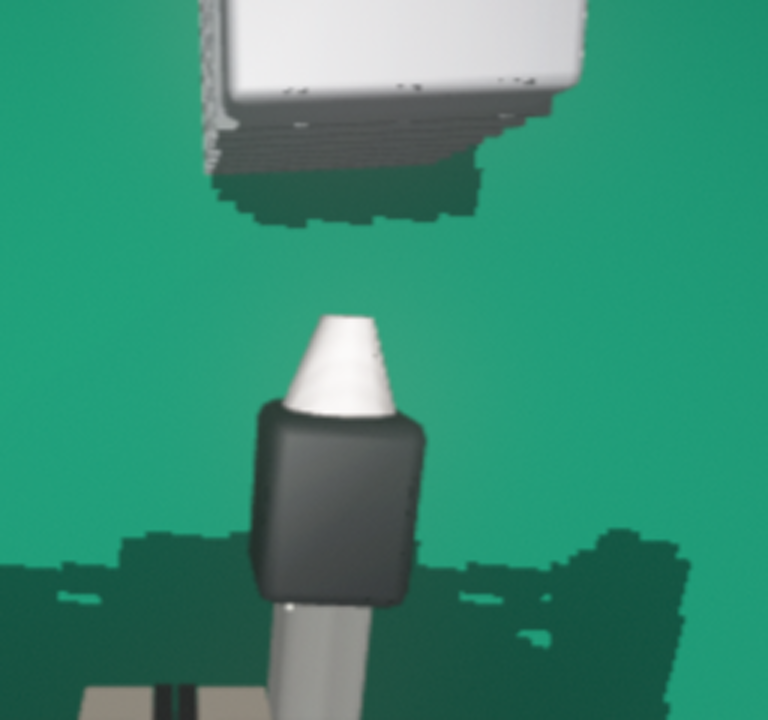

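```bash
python3 - <<'E'
from h import *
P=np.array([.5066,.1102])
a=lambda n:np.degrees(np.arctan2(n[1]-P[1],n[0]-P[0]))
n=wz('w6',200+348/3,317/3,.071);print(n,a(n))
h=wz('w6',200+341/3,480/3,.080);print('head',h,a(h))
c=[wz('w6',200+x/3,y/3,.09) for x,y in [(232,98),(580,80)]];print(c)
E
```

```text
[0.6615 0.1174 0.071 ] 2.6612840643099887
head [0.6384 0.1168 0.08  ] 2.8667415448435785
[array([0.6868, 0.1385, 0.09  ]), array([0.6922, 0.0963, 0.09  ])]
```

```bash
python3 -m crank '[{"linear":[0,0.1,0],"rot":[0,0,0],"hand":0},{"linear":[0,0.3,0],"rot":[0,0,0],"hand":0},{"linear":[0,0.3,0],"rot":[0,0,0],"hand":0},{"linear":[0,0.1,0.3],"rot":[0,0,0],"hand":0},{"linear":[0,0,0.9],"rot":[0,0,0],"hand":0},{"linear":[0,0,0.9],"rot":[0,0,0],"hand":0},{"linear":[0,0,0.8],"rot":[0,0,0],"hand":0},{"linear":[0,0,0],"rot":[0,0,0],"hand":0}]'; python3 - <<'E'
from h import *
snap('wrist','w7')
E
```

```text
clock: 6.18
tool_pos: [0.5807, 0.1934, 0.2361]
orientation: [-167.3, 89.5, 17.7]
force: [-0.0, 0.7, -0.8]
opening: 0.0006
```

View pics/w7.png

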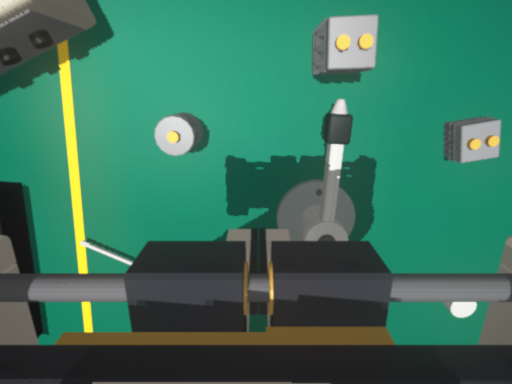

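```bash
python3 -m crank '[{"linear":[-0.5,-0.6,0],"rot":[0,0,0],"hand":0},{"linear":[-0.6,-0.6,0],"rot":[0,0,0],"hand":0},{"linear":[-0.6,-0.5,0],"rot":[0,0,0],"hand":0},{"linear":[-0.4,0,0],"rot":[0,0,0],"hand":0},{"linear":[0,0,0],"rot":[0,0,0],"hand":0}]'; python3 - <<'E'
from h import *
snap('wrist','w8');crop('w8',150,0,406,230,3,'w8c')
E
```

```text
clock: 6.85
tool_pos: [0.4467, 0.0902, 0.2267]
orientation: [31.1, 89.7, -143.8]
force: [0.8, 0.3, -0.0]
opening: 0.0001
```

View pics/w8c.png

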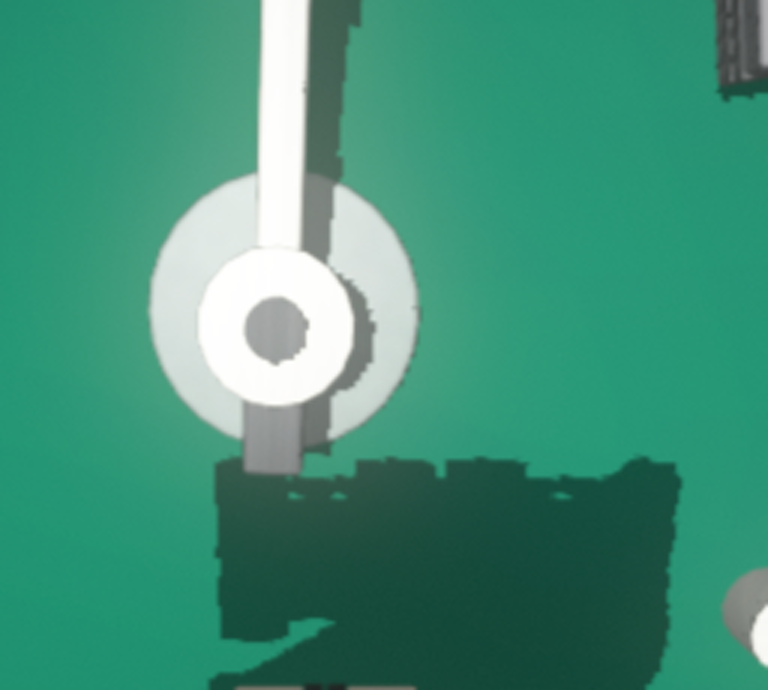

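```bash
python3 - <<'E'
from h import *
w=lambda f,u,v,z:wz(f,u,v,z)
P=wz('w8',150+276/3,326/3,.085);print('pivot cap',P,'foot',wz('w8',150+284/3,310/3,.014))
a,b=wz('w8',150+283/3,200/3,.077),wz('w8',150+287/3,20/3,.077);print('bar',a,b,np.degrees(np.arctan2(*(b-a)[[1,0]])))
n=wz('w7',340,101,.070);s=[wz('w7',343,42,.096),wz('w7',366,41,.096)];m=np.mean(s,0)
print('nose',n,'studs',s)
for Q in (P,np.array([.5066,.1102,0])): print(*[np.degrees(np.arctan2(*(x-Q)[[1,0]])).round(2) for x in (n,m)])
E
```

```text
pivot cap [0.5089 0.1099 0.085 ] foot [0.5097 0.1102 0.014 ]
bar [0.5458 0.1108 0.077 ] [0.5943 0.1132 0.077 ] 2.832944214972525
nose [0.659 0.118 0.07 ] studs [array([0.7086, 0.1301, 0.096 ]), array([0.7111, 0.1103, 0.096 ])]
3.09 2.93
2.93 2.82
```

```bash
python3 -m crank '[{"linear":[0.2,-0.9,0],"rot":[0,0,0],"hand":0},{"linear":[0.1,-0.9,0],"rot":[0,0,0],"hand":0},{"linear":[0.1,-0.9,0],"rot":[0,0,0],"hand":0},{"linear":[0,-0.9,0],"rot":[0,0,0],"hand":0},{"linear":[0,-0.9,0],"rot":[0,0,0],"hand":0},{"linear":[0,-0.9,0],"rot":[0,0,0],"hand":0},{"linear":[0,-0.7,0],"rot":[0,0,0],"hand":0},{"linear":[-0.7,0,0],"rot":[0,0,0],"hand":0},{"linear":[0,0,0],"rot":[0,0,0],"hand":0}]'; python3 - <<'E'
from h import *
snap('wrist','w9');snap('top','t9')
E
```

```text
clock: 8.02
tool_pos: [0.4349, -0.2847, 0.2176]
orientation: [6.5, 89.0, -168.0]
force: [0.5, -0.6, -0.3]
opening: 0.0006
```

View pics/w9.png

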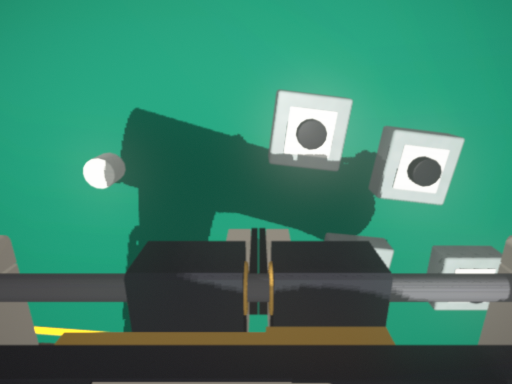

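View pics/t9.png

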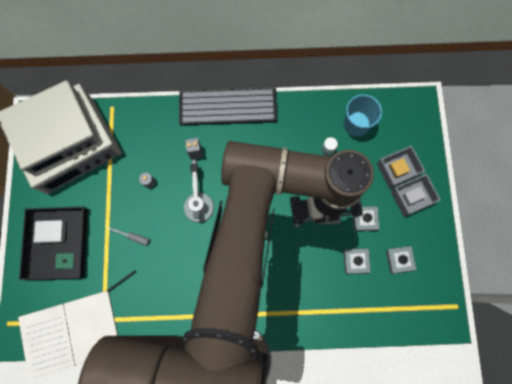

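```bash
python3 - <<'E'
from h import *
crop('w9',250,70,506,260,3,'w9c')
for u,v in [(311,134),(424,171)]: print(wz('w9',u,v,.05))
d=np.load('pics/w9.npz');print(toolR(d['ori']).round(3),d['pos'])
E
```

```text
[ 0.4742 -0.3364  0.05  ]
[ 0.4464 -0.4633  0.05  ]
[[-0.018  0.097 -0.995]
 [-0.004 -0.995 -0.097]
 [-1.     0.002  0.018]] [ 0.43487805 -0.28466838  0.21757112]
```

View pics/w9c.png

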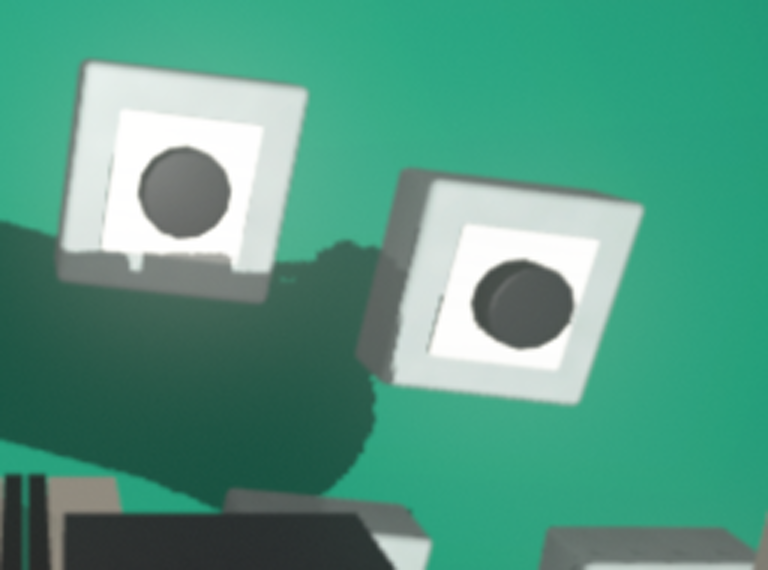

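```bash
python3 -m crank '[{"linear":[0.3,-0.45,0],"rot":[0,-0.2,0],"hand":0},{"linear":[0.3,-0.4,-0.5],"rot":[0,0,0],"hand":0},{"linear":[0,0,-0.8],"rot":[0,0,0],"hand":0},{"linear":[0,0,-0.7],"rot":[0,0,0],"hand":0},{"linear":[0,0,-0.2],"rot":[0,0,0],"hand":0},{"linear":[0,0,0],"rot":[0,0,0],"hand":0}]'
```

```text
clock: 8.88
tool_pos: [0.4822, -0.3357, 0.082]
orientation: [113.9, 89.6, -60.0]
force: [-0.1, 0.1, 0.6]
opening: 0.0006
```

```bash
python3 -m crank '[{"linear":[-0.16,0,-0.2],"rot":[0,0,0],"hand":0},{"linear":[0,0,-0.15],"rot":[0,0,0],"hand":0},{"linear":[0,0,0],"rot":[0,0,0],"hand":0}]'; python3 - <<'E'
from h import *
snap('wrist','w10');snap('side','s10');crop('s10',200,60,400,260,3,'s10c')
E
```

```text
clock: 9.25
tool_pos: [0.4743, -0.3361, 0.0631]
orientation: [130.0, 89.3, -43.9]
force: [-0.6, -0.3, -0.3]
opening: 0.0004
```

View pics/s10c.png

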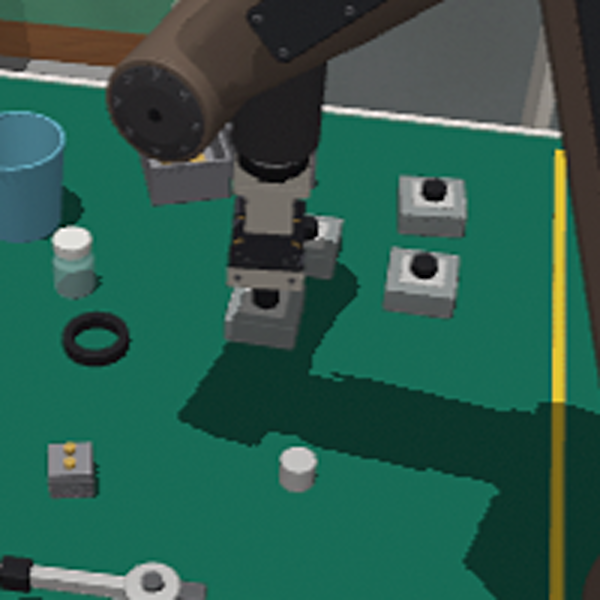

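View pics/w10.png

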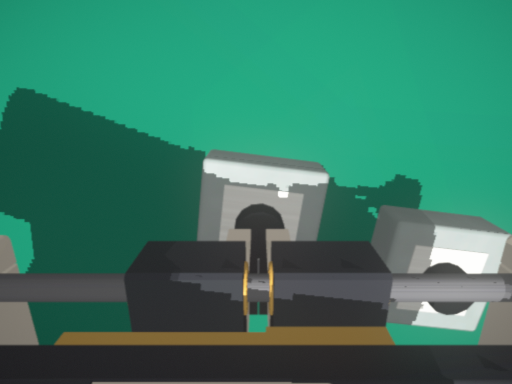

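```bash
python3 -m crank '[{"linear":[-0.02,0.02,-0.15],"rot":[0,0,0],"hand":0},{"linear":[0,0,-0.06],"rot":[0,0,0],"hand":0},{"linear":[0,0,-0.06],"rot":[0,0,0],"hand":0},{"linear":[0,0,0],"rot":[0,0,0],"hand":0}]'; python3 -m crank '[{"linear":[0,0,-0.04],"rot":[0,0,0],"hand":0}]'
```

```text
clock: 9.85
tool_pos: [0.4743, -0.3353, 0.0475]
orientation: [133.4, 89.1, -40.4]
force: [-0.9, 0.5, 4.0]
opening: 0.0003
clock: 9.98
tool_pos: [0.4742, -0.3354, 0.0453]
orientation: [133.3, 89.1, -40.5]
force: [-1.1, 1.0, 4.3]
opening: 0.0006
```

Pressing against the spring; continue until a hard stop shows in the force.

```bash
for i in 1 2; do python3 -m crank '[{"linear":[0,0,-0.04],"rot":[0,0,0],"hand":0}]'; done
```

```text
clock: 10.1
tool_pos: [0.4743, -0.3354, 0.0439]
orientation: [132.3, 89.1, -41.5]
force: [-6.9, 8.2, 28.2]
opening: 0.0007
clock: 10.22
tool_pos: [0.4744, -0.3355, 0.0438]
orientation: [131.1, 89.1, -42.7]
force: [-9.4, 11.1, 35.6]
opening: 0.0003
```

```bash
python3 -m crank '[{"linear":[0,0,0.15],"rot":[0,0,0],"hand":0},{"linear":[0,0,0.4],"rot":[0,0,0],"hand":0},{"linear":[0,0,0.8],"rot":[0,0,0],"hand":0},{"linear":[0,0,0.9],"rot":[0,0,0],"hand":0},{"linear":[-0.5,0,0.5],"rot":[0,0,0],"hand":0},{"linear":[0,0,0],"rot":[0,0,0],"hand":0},{"linear":[0,0,0],"rot":[0,0,0],"hand":0}]'; python3 - <<'E'
from h import *
for n in ['wrist','top','side']: snap(n,n[0]+'11')
crop('t11',130,120,290,250,5,'t11c')
t0=np.load('pics/top0.npz')['image'];t1=np.load('pics/t11.npz')['image']
E
```

```text
clock: 11.1
tool_pos: [0.4431, -0.3349, 0.2124]
orientation: [131.9, 89.1, -41.8]
force: [-0.3, 0.6, 0.0]
opening: 0.0004
```

View pics/t11c.png

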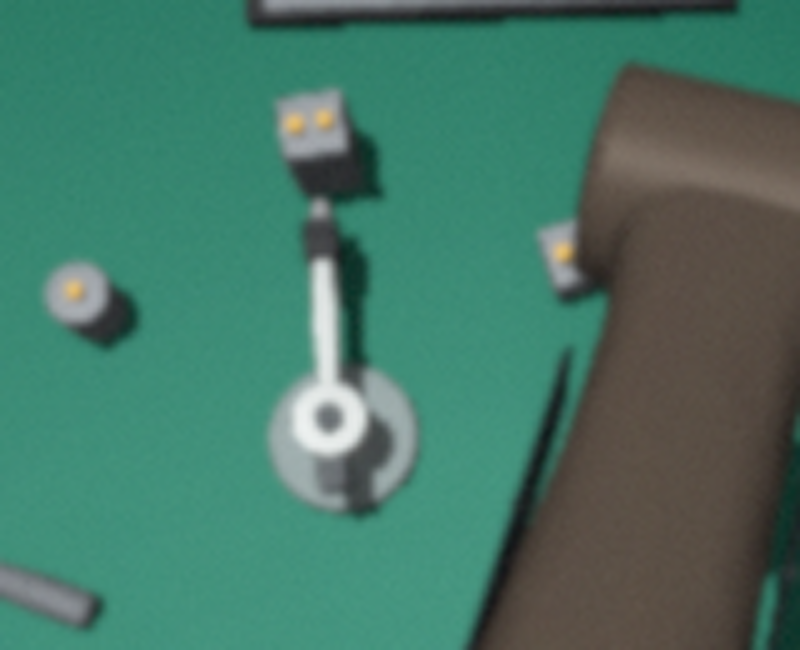

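View pics/s11.png

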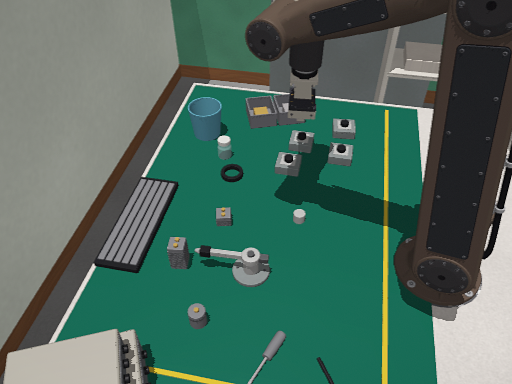

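View pics/w11.png

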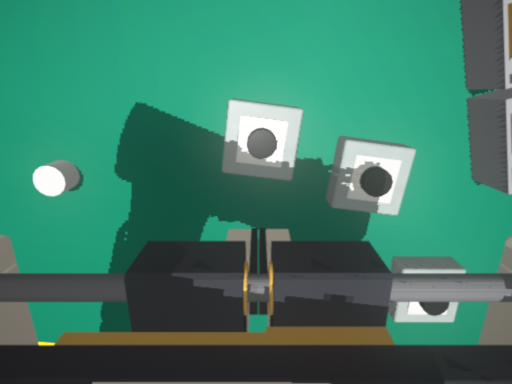

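```bash
python3 - <<'E'
from h import *
t=np.load('pics/t11.npz');T=lambda x,y,z:onz(t,129.6+x/5,119.6+y/5,z)
P=T(330,418,.085);n=T(320,204,.07);m=(T(295,124,.097)+T(325,119,.097))/2
print(P,n,m,[np.degrees(np.arctan2(*(x-P)[[1,0]])).round(2) for x in (n,m)])
a=np.load('pics/side0.npz');b=np.load('pics/s11.npz')
df=np.abs(a['image'].astype(int)-b['image']).max(2);
for nm,(u0,v0,u1,v1) in dict(tall=(165,230,187,270),low=(212,203,234,227),round=(185,300,210,330),jar=(214,133,234,160),tape=(218,160,246,184),pot=(290,207,308,225),driver=(245,330,290,384)).items(): print(nm,(df[v0:v1,u0:u1]>40).sum())
ticket.close_job()
E
```

```text
[0.50704974 0.10998761 0.085     ] [0.6599026  0.11811858 0.07      ] [0.71022843 0.12053028 0.097     ] [np.float64(3.04), np.float64(2.97)]
tall 0
low 0
round 0
jar 0
tape 0
pot 0
driver 0
the job is handed in; nothing more can be done
```

The job is done and handed in: the swing arm's nose points at the middle of the tall module, and the start button was pressed fully down and let go. I closed the gripper, pushed the arm clockwise with one fingertip from about 26° to about 3°, and backed off. Then I pressed the button on the leftmost of the four boxes. It took about 11 s of the 58 s allowed.

- **Aim:** the final top view puts the nose at 3.04° and the module's middle at 2.97°. The earlier wrist views agreed to within about 0.2°.
- **Button:** the fingertip met the hard stop at 43.8 mm above the table, which is about 6 mm of travel. The force rose there to about 36 N upward and about 38 N in all, on the fingertip. The side and wrist pictures after release show nothing out of place on the button; I did not measure its height after release.
- **Other things:** comparing side pictures from before and after showed no change at the three modules, jar, tape, pot or driver.
- **Robot:** it ended clear, with the fingertips about 210 mm above the table and touching nothing.

No check failed or disagreed beyond the 2 mm camera calibration.

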